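# Load the light-curing unit's stage

### The arm

A 6-joint arm with a two-finger parallel gripper is mounted at the origin on the work surface. World frame = base frame: x ahead of the robot, y to its left, z up, the work surface at z = 0. Lengths are in m, angles in degrees, forces in N, time in s.
With the tool pointing down it reaches from about 0.375 to 0.9 m from the base axis. Payload 3.1 kg.
Tool frame: the origin (TCP) lies between the finger pads; the fingertips stand 11 mm ahead of it and the grasp point (between the pads) lies 8 mm behind it; z points along the fingers, y is the line along which they close (so a half turn about z gives the same grasp; the last joint's range is limited). The gripper opens to 87 mm and grips with 3 to 60 N. Pads are 19 mm wide; open, the fingers measure 117 mm over their backs; the gripper's body (75 mm by 190 mm) begins 51 mm behind the grasp point.
Start: joints at [56.694, 30.224, 82.088, -0, 67.689, -10.227], TCP at [0.245, 0.575, 0.234] pointing down, gripper open.
Joint ranges: [-176.69, 176.69], [-43.24, 126.21], [12.49, 139.97], [-82, 262], [0, 151.66], [-163.58, 163.58]. Speed limits (degrees/s): [159.86, 159.86, 180, 180, 180, 180].

### API

Orientations are given as a 3x3 rotation matrix whose columns are the frame's x, y, z axes.
In Python, from rig import bot, viewer, workorder, models gives the robot as it stands.
- The arm moves only by the shell command python3 -m jog 'ROWS'. ROWS is JSON, a list of rows, each a list of 7 numbers: the opening, from 0 (shut) to 1 (fully open), then the shift along the tool's x, y, z in m, then the turn, a rotation vector about the tool's x, y, z in degrees. In form: [[claw, x, y, z, ax, ay, az], ...]. A call has 1 to 20 rows; each row is the pose to reach, as a shift and turn from the pose commanded when the call began, along the tool's axes at that moment; what a row does not reach only later rows make up. A row lasts 1/8 s, in which the tool goes at most 62.5 mm and 10.7 degrees, less where a joint would pass 70% of its speed; a pose out of reach is approached as far as the arm can. A call with a gripper value outside its range is refused whole. The fingers move at their own pace and stop on an object; the grip force is fixed at half the most. Time passes only in rows, so rows that repeat a pose let the fingers close. It gives the time, the measured TCP pose, the force, the opening and the grip force at its end, in the units of the state.
- bot.read_state(): the state, without advancing time (a new reading comes with each control period).
- viewer.capture(name): name is "scene" or "side" or "wrist"; returns (picture, depth): 384x512x3 uint8, blue, green, red; 384x512 float32, m along the optical axis (not along the pixel's ray), 0 where there is no reading.
- viewer.camera_info(name): a dict with "fx", "fy", "cx", "cy" (pixels), "dist_coeffs" ([k1, k2, p1, p2, k3] as OpenCV has them; the pictures are not rectified), "world_to_cam" (4x4, takes a point from world to camera coordinates). Camera axes: x right, y down, z forward; pixel columns grow to the right and rows downward; lengths in m; the calibration is good to about 2 mm. A picture is of the moment at which its call begins: read the wrist's pose just before it. camera_info takes no time and is no camera call; for the wrist camera it gives the pose at the moment of the call.
- workorder.hand_in(): hands the job in; it is judged then, once.
Trained networks look in the newest picture that a camera, given by its name, has taken for a name from the list of things; names that differ only in an ending like _2 or _b are one class to them, and where a whole thing is asked for, a point or a joint stands for the part that bears it (a point fixed in the world has none). Each returns a list of dicts, best first, with "p" (0 to 1); they miss things now and then, are a little off and sometimes report something else, mostly with a low value. They report only what shows in the picture. A call takes as long as a camera call. They do not tell look-alikes from the thing itself.
- models.outline_of(camera, thing): "mask" (384x512 bool, what is visible of it).
- models.tip_of(camera, thing): "xyz" ([x, y, z] in m, in world coordinates, good to about 4 mm: a listed point, or the origin of a listed thing).
The state is a dict: "time_s": time; "joint_positions": joint angles; "qvel": joint speeds; "tau": joint torques, N m; "position": TCP position; "tcp_rot": TCP orientation; "force": force on the tool from outside, world axes, zero at the start; "moment": the same for the moment, N m; "opening": opening from 0.0 (shut) to 1.0 (fully open); "grasp_force": force on a finger pad.
Only numpy, scipy, OpenCV 4.12 (cv2) and the standard library are available. Lean on these libraries where they do the work, as an engineer would, in place of code of your own. Each camera call takes 0.05 s, during which the arm holds its last target. There are 200 camera calls.

### The job

Pull the curing unit's sliding stage (it has an upright black grip) all the way out, then set the round white open dish and the rectangular plaster block on it, each flat and centred between its own set of low stops, the block squared to its stops. Once both stand there, push the stage fully home under the amber hood so that they stay centred, then press the start button on the unit's console right down and let go. Keep both samples upright, do not drop them, and leave the other things on the table where they are.

Things in the scene. Friction and masses are not known exactly. Their poses are not given: they have to be found in the camera images.
- curer: White light-curing unit with see-through amber hood, fixed. Origin on the table under the middle of the hood's front edge; +x to its back (away from the robot), z up. In mm: side columns x 0..150, y +-128..178, 125 high; hood x 5..130, 125..131 high; lamp bar behind it to 149; button console x -86..0, y -178..-122, 50 high; base under the stage x -100..140, y +-100, 34 high.
- stage (a joint): Sliding aluminium stage: 0 fully home under the hood, 0.125 m pulled out to its stop, along the unit's -x. Needs about 3 N, stays where left. Plate 100 (x) x 230 (y) x 12 mm, its top 50 mm above the table; a tongue 44 mm wide runs forward from it to the grip.
- stage_handle (a point): Centre of the top of the stage's upright black grip, 86 mm above the table: a fin 30 mm along x, 16 mm along y, standing 36 mm over the tongue, 110 mm in front of the line through the bays' centres. Moves with the stage; axes as the unit's.
- bay_round (a point): Bay for the round dish, on the unit's +y side: centre, on the plate's top face, of four short dark steel stops set in a square, 6 mm high, inner faces 31 mm from the centre (6 mm of room all round the dish). A fine cross marks the centre. Moves with the stage; axes as the unit's.
- bay_block (a point): Bay for the block, on the unit's -y side, 124 mm from the round one: centre, on the plate's top face, of an oblong of four dark steel stops 6 mm high, inner faces 34 mm from the centre along x, 24 mm along y (6 mm of room each side of the block, long side along x). A fine cross marks the centre. Moves with the stage; axes as the unit's.
- start (a joint): The start button: 0 when up, 0.006 m when fully pressed. Takes 5 N and springs back.
- start_top (a point): Centre of the top of the white start button, 28 mm across, in a grey housing on the console at the unit's front, on the -y side. Pressed straight down.
- dish: Round open white ceramic dish, upright walls, 50 mm across, 30 mm high, with three small white crowns inside, about 80 g. Origin at the centre of its underside, z up.
- carrier: Plain rectangular off-white plaster block with three small crowns on top, 56 (x) x 36 (y) x 30 (z) mm, crowns 7 mm more, about 100 g. Origin at the centre of its underside.
- tin: Bystander: closed round metal tin, 65 mm across, 22 mm high. Origin at the centre of its underside.
- bur_stand: Bystander: flat aluminium stand set with burs, 85 x 60 x 22 mm, burs to 40 mm. Origin at the centre of its underside.
- dropper: Bystander: small amber bottle with black cap, 30 mm across, 65 mm high. Origin at the centre of its underside.
- jar: Bystander: glass jar with white cap, 56 mm across, 85 mm high. Origin at the centre of its underside.
- cup: Bystander: white cup of applicator sticks, 60 mm across, 70 mm high, sticks to 103 mm. Origin at the centre of its underside.
There are look-alikes about, which are no part of the job. What is shaped like the dish but brown or pink is not meant.

How it is judged:
By the outcome, as a careful person would: the job done as asked, in the order asked, and still so for the second after the job is handed in, with the robot touching nothing.
It also fails if it takes over 72 s, if anything falls off the work surface, if the arm or the gripper's body presses on something with over 40 N, if the wrist force passes 120 N, or if a joint passes its speed limit or range.

## Working session

There is one attempt and no reset: what is moved stays moved. The work goes in short steps, Python scripts to look and compute and a shell command to move; the robot and the scene stay as the last step left them, time stands still between calls to the robot, and variables do not carry over. Pictures are saved under pics/ and viewed, at most 10 in all, crops included, and the job is handed in when it is done.

```bash
mkdir -p pics; ls; cat > h.py <<'E'
import numpy as np, cv2
from rig import bot, viewer, workorder, models
np.set_printoptions(precision=4, suppress=True)
def px(cam,P,info=None):
    c=info or viewer.camera_info(cam); W=np.array(c["world_to_cam"])
    K=np.array([[c["fx"],0,c["cx"]],[0,c["fy"],c["cy"]],[0,0,1]])
    r,_=cv2.Rodrigues(W[:3,:3]); p,_=cv2.projectPoints(np.array(P,float).reshape(-1,1,3),r,W[:3,3],K,np.array(c["dist_coeffs"],float)); return p[:,0]
def ray(c,uv):
    W=np.array(c["world_to_cam"]); K=np.array([[c["fx"],0,c["cx"]],[0,c["fy"],c["cy"]],[0,0,1]])
    n=cv2.undistortPoints(np.array(uv,float).reshape(-1,1,2),K,np.array(c["dist_coeffs"],float))[:,0]
    d=np.c_[n,np.ones(len(n))]@W[:3,:3]   # unit depth along axis
    return -W[:3,:3].T@W[:3,3], d
def cloud(c,depth,mask):
    v,u=np.nonzero(mask&(depth>0)); o,d=ray(c,np.c_[u,v]); return o+d*depth[v,u][:,None]
def onplane(c,uv,z):
    o,d=ray(c,uv); return o+d*((z-o[2])/d[:,2])[:,None]
E
python3 - <<'E'
from h import *
for cam in ["scene","side"]:
    im,d=viewer.capture(cam); c=viewer.camera_info(cam); cv2.imwrite(f"pics/{cam}0.png",im)
    print(cam,"campos",ray(c,[[256,192]]))
    for t in ["curer","stage_handle","bay_round","bay_block","start_top","dish","carrier","tin","bur_stand","dropper","jar","cup"]:
        print(t,[(round(float(r["p"]),2),np.round(r["xyz"],3).tolist(),px(cam,r["xyz"],c)[0].round().tolist()) for r in models.tip_of(cam,t)[:4]])
s=bot.read_state();print(s["time_s"],s["position"],s["tcp_rot"])
E
```

```text
pics
scene campos (array([ 1.1113, -0.5178,  0.9206]), array([[-0.4869,  0.4371, -0.7563]]))
curer [(0.96, [0.671, 0.026, 0.0], [291.0, 218.0])]
stage_handle [(0.56, [0.615, 0.016, 0.082], [278.0, 192.0])]
bay_round []
bay_block []
start_top [(0.51, [0.644, -0.129, 0.072], [247.0, 226.0])]
dish [(0.51, [0.458, -0.302, 0.003], [164.0, 231.0]), (0.47, [0.356, -0.294, 0.002], [149.0, 210.0])]
carrier [(0.71, [0.459, 0.325, -0.001], [308.0, 142.0])]
tin [(0.75, [0.623, 0.36, 0.002], [348.0, 161.0])]
bur_stand [(0.57, [0.385, 0.004, -0.001], [228.0, 171.0])]
dropper [(0.74, [0.632, -0.364, 0.003], [179.0, 284.0])]
jar [(0.58, [0.478, 0.492, 0.003], [340.0, 126.0])]
cup [(0.74, [0.433, -0.513, 0.005], [97.0, 265.0])]
side campos (array([ 0.043 , -0.6509,  1.0742]), array([[ 0.3897,  0.5098, -0.7673]]))
curer [(0.89, [0.674, 0.02, 0.0], [283.0, 188.0])]
stage_handle [(0.68, [0.612, 0.014, 0.085], [271.0, 181.0])]
bay_round [(0.95, [0.716, 0.085, 0.054], [282.0, 161.0])]
bay_block [(0.82, [0.729, -0.035, 0.048], [308.0, 181.0])]
start_top [(0.56, [0.642, -0.131, 0.072], [308.0, 208.0])]
dish [(0.84, [0.357, -0.292, -0.0], [267.0, 311.0]), (0.66, [0.459, -0.302, 0.001], [297.0, 292.0]), (0.53, [0.462, -0.395, 0.002], [321.0, 316.0])]
carrier [(0.55, [0.464, 0.328, -0.005], [184.0, 164.0])]
tin [(0.47, [0.628, 0.358, -0.001], [217.0, 140.0])]
bur_stand [(0.65, [0.381, 0.008, 0.002], [214.0, 233.0])]
dropper []
jar [(0.93, [0.476, 0.492, -0.002], [164.0, 137.0])]
cup [(0.59, [0.434, -0.512, 0.004], [343.0, 357.0])]
1.3 [0.2449 0.575  0.2335] [[-0.92   0.392 -0.   ]
 [ 0.392  0.92  -0.   ]
 [ 0.    -0.    -1.   ]]
```

View pics/side0.png

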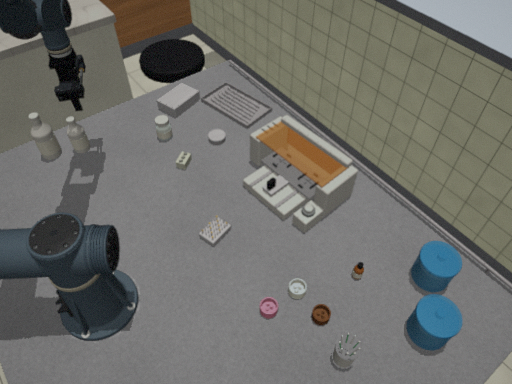

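View pics/scene0.png

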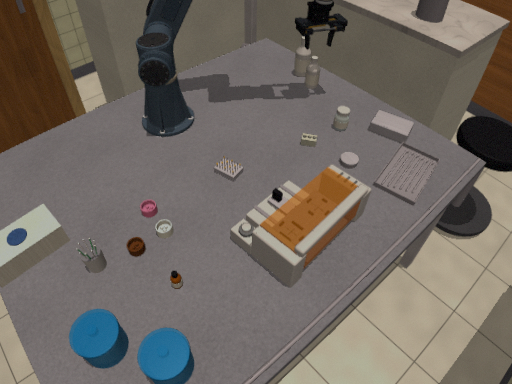

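The side view shows the white dish at (297,289), with the pink one at (269,308) and the brown at (321,315) as decoys. The block is at (183,160) and the unit around (300,170). The scene view agrees: white dish (164,229), block (309,140), grip (278,195).

```bash
cat > m.py <<'E'
from h import *
def meas(cam,thing,near,ztop,tol=.004,R=.08):
    c=viewer.camera_info(cam); im,d=viewer.capture(cam)
    best=None
    for r in models.outline_of(cam,thing)[:4]:
        P=cloud(c,d,r["mask"])
        if len(P)<5: continue
        m=np.median(P,0)
        if np.hypot(*(m[:2]-near))<R: best=P;break
    if best is None: print(cam,thing,"none");return
    P=best[np.hypot(*(best[:,:2]-near).T)<R]
    T=P[abs(P[:,2]-ztop)<tol]
    rc=cv2.minAreaRect((T[:,:2]*1000).astype(np.float32))
    print(cam,thing,"n",len(P),len(T),"z pct",np.percentile(P[:,2],[5,50,90,98]),"rect",np.round(rc[0],1),np.round(rc[1],1),round(rc[2],1),"mean",T.mean(0))
    return P
E
python3 - <<'E'
from m import *
for cam in ["scene","side"]:
    meas(cam,"dish",np.array([.459,-.302]),.03)
    meas(cam,"carrier",np.array([.461,.326]),.03)
    meas(cam,"stage_handle",np.array([.613,.015]),.086,R=.3)
    meas(cam,"start_top",np.array([.643,-.130]),.072,R=.2)
    meas(cam,"curer",np.array([.75,.03]),.125,R=.3)
    meas(cam,"curer",np.array([.75,.03]),.05,R=.3)
E
```

```text
scene dish n 302 74 z pct [0.0009 0.0155 0.0299 0.0318] rect [ 458.  -298.1] [49.6 48.5] 5.6 mean [ 0.4587 -0.2984  0.0294]
scene carrier n 182 86 z pct [0.0013 0.0257 0.0312 0.0339] rect [463.8 322.7] [53.8 35.2] 36.4 mean [0.4643 0.3213 0.0296]
scene stage_handle n 236 39 z pct [0.0401 0.0503 0.0838 0.0858] rect [614.1  14.2] [29.8 14. ] 4.6 mean [0.6144 0.0141 0.0843]
scene start_top none
scene curer n 8712 1709 z pct [0.0281 0.1273 0.1454 0.1497] rect [750.6  26. ] [147.8 353.5] 4.9 mean [ 0.7431 -0.0098  0.1265]
scene curer n 8890 424 z pct [0.0223 0.1269 0.1452 0.1497] rect [707.5  19.7] [234.8 351.8] 5.2 mean [ 0.6881 -0.0746  0.0492]
side dish n 278 69 z pct [0.0105 0.0173 0.0316 0.0339] rect [ 457.8 -298.1] [47.8 45.2] 29.8 mean [ 0.4568 -0.2992  0.0304]
side carrier n 169 105 z pct [0.0082 0.0284 0.0327 0.0371] rect [462.7 320.8] [58.2 33.6] 39.7 mean [0.4615 0.3192 0.0299]
side stage_handle n 1302 35 z pct [0.0458 0.0523 0.0579 0.0872] rect [650.6 -39.5] [ 26.8 156.8] 32.8 mean [0.6179 0.0116 0.0865]
side start_top n 67 58 z pct [0.063  0.0726 0.0748 0.0756] rect [ 645.6 -131.2] [27.1 25. ] 49.9 mean [ 0.6443 -0.1329  0.0727]
side curer n 7923 583 z pct [0.0256 0.0846 0.136  0.1497] rect [747.4  28. ] [146.6 354.1] 4.5 mean [ 0.7455 -0.0138  0.1261]
side curer n 7993 1180 z pct [0.024  0.0844 0.1359 0.1498] rect [703.7  17.7] [229.7 342.8] 5.9 mean [ 0.6844 -0.0106  0.0511]
```

```bash
python3 -m jog '[[1,0,0,0,0,0,0]]'; python3 - <<'E'
from h import *
c=viewer.camera_info("wrist");W=np.array(c["world_to_cam"]);s=bot.read_state()
R=np.array(s["tcp_rot"]);p=np.array(s["position"])
print("cam in tool:",R.T@(-W[:3,:3].T@W[:3,3]-p));print("axes (cols cam xyz in tool)\n",R.T@W[:3,:3].T,c["fx"],c["cx"],c["cy"])
E
```

```text
time_s: 2.62
position: [0.245, 0.575, 0.2336]
tcp_rot: [[-0.92, 0.392, -0.0], [0.392, 0.92, 0.0], [0.0, 0.0, -1.0]]
force: [-0.2, 0.3, -0.7]
opening: 0.998
grasp_force: 0.0
cam in tool: [ 0.0752 -0.     -0.1512]
axes (cols cam xyz in tool)
 [[ 0.0003 -0.9623 -0.2719]
 [ 1.     -0.0001  0.0016]
 [-0.0016 -0.2719  0.9623]] 313.64725754495527 254.6571053981809 189.49265445072623
```

```bash
python3 -m jog '[[1,-0.559,-0.371,0,0,0,-28],[1,-0.559,-0.371,0,0,0,-28],[1,-0.559,-0.371,0,0,0,-28],[1,-0.559,-0.371,0,0,0,-28],[1,-0.559,-0.371,0,0,0,-28],[1,-0.559,-0.371,0,0,0,-28],[1,-0.559,-0.371,0,0,0,-28],[1,-0.559,-0.371,0,0,0,-28],[1,-0.559,-0.371,0,0,0,-28],[1,-0.559,-0.371,0,0,0,-28],[1,-0.559,-0.371,0,0,0,-28],[1,-0.559,-0.371,0,0,0,-28],[1,-0.559,-0.371,0,0,0,-28],[1,-0.559,-0.371,0,0,0,-28]]'
python3 - <<'E'
from m import *
im,d=viewer.capture("wrist");cv2.imwrite("pics/w1.png",im)
c=viewer.camera_info("wrist")
P=cloud(c,d,d>0)
T=P[(P[:,2]>.081)&(P[:,2]<.091)&(np.hypot(P[:,0]-.614,P[:,1]-.0145)<.035)]
print(len(T),T.mean(0),cv2.minAreaRect((T[:,:2]*1000).astype(np.float32)))
T=P[(P[:,2]>.046)&(P[:,2]<.054)&(P[:,1]<-.09)];print(len(T),cv2.minAreaRect((T[:,:2]*1000).astype(np.float32)))
for t in ["stage_handle","bay_round","bay_block","start_top"]: print(t,[(r["p"],r["xyz"],px("wrist",r["xyz"],c)) for r in models.tip_of("wrist",t)[:2]])
E
```

```text
time_s: 4.38
position: [0.6128, 0.016, 0.2335]
tcp_rot: [[-0.996, -0.087, -0.001], [-0.087, 0.996, 0.0], [0.001, 0.001, -1.0]]
force: [-0.8, 0.6, 0.1]
opening: 0.998
grasp_force: 0.0
469 [0.6112 0.0165 0.0859] ((611.6089477539062, 16.661815643310547), (29.322200775146484, 14.972628593444824), 4.77810001373291)
2336 ((653.1358642578125, -125.9473648071289), (103.71221923828125, 63.87803649902344), 6.7329301834106445)
stage_handle [(0.79, [0.6131, 0.0138, 0.0834], array([[251.5633, 179.6067]]))]
bay_round []
bay_block [(0.81, [0.7263, -0.0372, 0.0499], array([[201.1216, 261.0134]]))]
start_top [(0.9, [0.6424, -0.1359, 0.0704], array([[108.4948, 191.5189]]))]
```

View pics/w1.png

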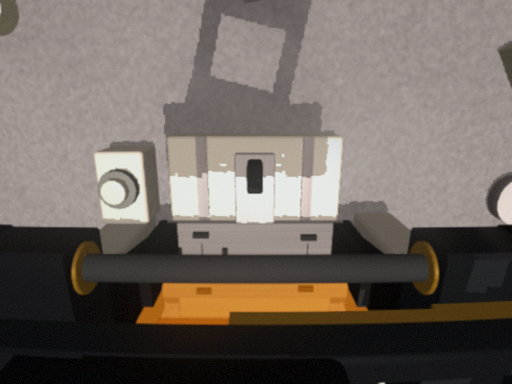

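The wrist picture has the grip top at (254,177) and the button at (113,192). The grip is right under the tool and squared to it. I'll grip and pull now.

```bash
python3 -m jog '[[1,0,0,0.05,0,0,0],[1,0,0,0.1,0,0,0],[1,0,0,0.14,0,0,0],[1,0,0,0.163,0,0,0],[1,0,0,0.163,0,0,0],[0,0,0,0.163,0,0,0],[0,0,0,0.163,0,0,0],[0,0,0,0.163,0,0,0],[0,0,0,0.163,0,0,0],[0,0,0,0.163,0,0,0],[0,0,0,0.163,0,0,0]]' && python3 -m jog '[[0,0.01,0,0,0,0,0],[0,0.03,0,0,0,0,0],[0,0.055,0,0,0,0,0],[0,0.08,0,0,0,0,0],[0,0.1,0,0,0,0,0],[0,0.115,0,0,0,0,0],[0,0.123,0,0,0,0,0],[0,0.125,0,0,0,0,0],[0,0.127,0,0,0,0,0],[0,0.127,0,0,0,0,0]]'
```

```text
time_s: 6.0
position: [0.6138, 0.0145, 0.0706]
tcp_rot: [[-0.996, -0.086, 0.0], [-0.086, 0.996, -0.0], [-0.0, -0.0, -1.0]]
force: [-0.0, 0.2, -0.2]
opening: 0.401
grasp_force: 0.0
time_s: 7.25
position: [0.4868, 0.0047, 0.0705]
tcp_rot: [[-0.996, -0.085, -0.001], [-0.085, 0.996, 0.002], [0.0, 0.002, -1.0]]
force: [1.6, 5.9, -0.6]
opening: 0.173
grasp_force: 30.0
```

```bash
python3 - <<'E'
from m import *
for cam in ["side","scene","wrist"]:
    viewer.capture(cam)
    for t in ["stage_handle","bay_round","bay_block"]: print(cam,t,[(r["p"],np.round(r["xyz"],4)) for r in models.tip_of(cam,t)[:2]])
im,d=viewer.capture("wrist");cv2.imwrite("pics/w2.png",im)
E
```

```text
side stage_handle [(0.85, array([0.5082, 0.008 , 0.0837]))]
side bay_round []
side bay_block [(0.79, array([ 0.6229, -0.0412,  0.0461]))]
scene stage_handle [(0.89, array([0.51  , 0.0075, 0.0832]))]
scene bay_round [(0.93, array([0.6088, 0.0812, 0.0479]))]
scene bay_block [(0.86, array([ 0.6203, -0.0464,  0.0512]))]
wrist stage_handle [(0.85, array([0.5086, 0.0046, 0.0851]))]
wrist bay_round []
wrist bay_block []
```

View pics/w2.png

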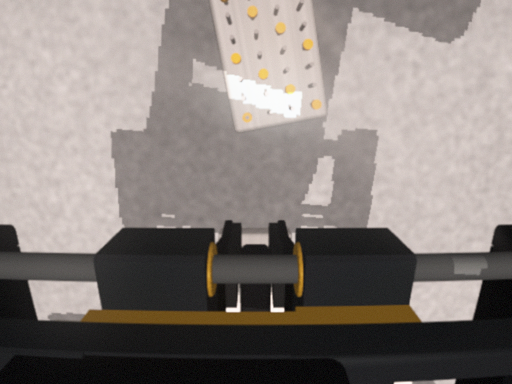

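The picture shows the fingers gripping the fin's front end near (255,275), with the bur stand well below and ahead. The stage is about 21 mm short of its stop, so I'll pull on.

```bash
python3 -m jog '[[0,0.007,0,0,0,0,0],[0,0.014,0,0,0,0,0],[0,0.019,0,0,0,0,0],[0,0.022,0,0,0,0,0],[0,0.024,0,0,0,0,0],[0,0.024,0,0,0,0,0]]'; python3 - <<'E'
from m import *
for cam in ["side","scene","wrist"]:
    viewer.capture(cam)
    print(cam,[(r["p"],np.round(r["xyz"],4)) for r in models.tip_of(cam,"stage_handle")[:2]])
E
```

```text
time_s: 8.65
position: [0.469, 0.003, 0.0705]
tcp_rot: [[-0.997, -0.083, 0.012], [-0.083, 0.997, 0.002], [-0.012, 0.001, -1.0]]
force: [12.0, 15.8, -11.1]
opening: 0.178
grasp_force: 30.0
side [(0.7, array([0.4898, 0.0039, 0.0823]))]
scene [(0.9, array([0.4933, 0.005 , 0.0863]))]
wrist [(0.69, array([0.4894, 0.0064, 0.0799]))]
```

The force is now up and the tool stalled with the grip at x≈0.49, so the stage is on its stop. Next I'll release, lift and look at the bays.

```bash
python3 -m jog '[[0.5,0,0,0,0,0,0],[0.5,0,0,0,0,0,0],[0.5,0,0,0,0,0,0],[0.5,0,0,0,0,0,0],[1,0,0,-0.05,0,0,0],[1,0,0,-0.11,0,0,0],[1,0,0,-0.165,0,0,0],[1,-0.06,0,-0.17,0,0,0],[1,-0.12,0,-0.17,0,0,0],[1,-0.15,0,-0.17,0,0,0],[1,-0.15,0,-0.17,0,0,0],[1,-0.15,0,-0.17,0,0,0]]'; python3 - <<'E'
from m import *
print(bot.read_state()["position"])
im,d=viewer.capture("wrist");cv2.imwrite("pics/w3.png",im[:, :])
c=viewer.camera_info("wrist")
for t in ["stage_handle","bay_round","bay_block","start_top"]: print(t,[(r["p"],np.round(r["xyz"],4),px("wrist",r["xyz"],c)) for r in models.tip_of("wrist",t)[:2]])
for cam in ["side","scene"]:
    viewer.capture(cam)
    for t in ["stage_handle","bay_round","bay_block"]:print(cam,t,[(r["p"],np.round(r["xyz"],4)) for r in models.tip_of(cam,t)[:2]])
np.save("w3d.npy",d)
import json;json.dump({k:np.array(v).tolist() for k,v in c.items()},open("w3c.json","w"))
E
```

```text
time_s: 10.45
position: [0.6109, 0.0144, 0.2398]
tcp_rot: [[-0.996, -0.086, -0.003], [-0.086, 0.996, 0.0], [0.003, 0.001, -1.0]]
force: [-0.5, -0.1, -0.3]
opening: 0.999
grasp_force: 0.0
[0.6109 0.0144 0.2398]
stage_handle [(0.63, array([0.4953, 0.0051, 0.0811]), array([[254.3857,  56.6043]]))]
bay_round [(0.59, array([0.5981, 0.0757, 0.0522]), array([[310.1789, 165.1863]]))]
bay_block [(0.6, array([ 0.6054, -0.0505,  0.0501]), array([[195.7537, 161.6913]]))]
start_top [(0.69, array([ 0.6425, -0.1333,  0.0712]), array([[114.7536, 192.9525]]))]
side stage_handle [(0.72, array([0.4904, 0.0063, 0.0855]))]
side bay_round [(0.74, array([0.595 , 0.0726, 0.0516]))]
side bay_block [(0.74, array([ 0.6077, -0.0438,  0.0469]))]
scene stage_handle [(0.64, array([0.4906, 0.0036, 0.0866]))]
scene bay_round [(0.83, array([0.594 , 0.0786, 0.0477]))]
scene bay_block [(0.89, array([ 0.6048, -0.0473,  0.0512])), (0.19, array([0.5911, 0.0804, 0.0517]))]
```

View pics/w3.png

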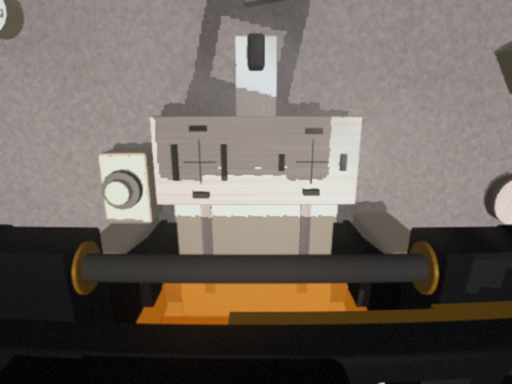

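The plate is out. The block bay's cross is at (200,161), the round bay's at (313,162) and the grip at (256,52).

```bash
python3 - <<'E'
from m import *
import json
c=json.load(open("w3c.json"));d=np.load("w3d.npy");g=cv2.imread("pics/w3.png",0).astype(float)
for n,(u,v) in dict(block=(200,161),rnd=(313,162)).items():
    # vertical line: darkest col on rows away from the centre; horizontal: darkest row
    col=g[np.r_[v-14:v-4,v+5:v+15],u-6:u+7].mean(0); row=g[v-6:v+7,np.r_[u-12:u-4,u+5:u+13]].mean(1)
    def sub(a): 
        w=np.clip(np.median(a)-a,0,None); k=w.argmax(); w[:max(0,k-2)]=0;w[k+3:]=0; return (w*np.arange(len(w))).sum()/w.sum()-6
    uv=[u+sub(col),v+sub(row)]
    m=np.zeros(d.shape,bool);m[v-12:v+13,u-12:u+13]=1
    P=cloud(c,d,m);print(n,uv,"depth z",np.median(P[:,2]),onplane(c,[uv],.05))
P=cloud(c,d,d>0);T=P[(P[:,2]>.081)&(P[:,2]<.091)&(np.hypot(P[:,0]-.49,P[:,1])<.04)]
print(len(T),T.mean(0),cv2.minAreaRect((T[:,:2]*1000).astype(np.float32)))
T=P[(P[:,2]>.066)&(P[:,2]<.078)&(np.hypot(P[:,0]-.643,P[:,1]+.133)<.03)]
print("button",len(T),T.mean(0),cv2.minAreaRect((T[:,:2]*1000).astype(np.float32)),T[:,2].max())
E
```

```text
block [np.float64(199.35651074589128), np.float64(161.7384370015949)] depth z 0.05036831901370312 [[ 0.6051 -0.0465  0.05  ]]
rnd [np.float64(311.68061088977424), np.float64(161.5906200317965)] depth z 0.05050718498382739 [[0.5943 0.0773 0.05  ]]
594 [0.4905 0.0057 0.0858] ((490.4931335449219, 5.734912872314453), (28.61547088623047, 15.754850387573242), 4.830467224121094)
button 522 [ 0.6413 -0.1298  0.0718] ((642.4735107421875, -129.98416137695312), (25.64460563659668, 28.34055519104004), 84.50559997558594) 0.07409519234521367
```

```bash
python3 -m jog '[[0.9,0.179,-0.299,0.03,0,0,0],[0.9,0.179,-0.299,0.03,0,0,0],[0.9,0.179,-0.299,0.03,0,0,0],[0.9,0.179,-0.299,0.03,0,0,0],[0.9,0.179,-0.299,0.03,0,0,0],[0.9,0.179,-0.299,0.03,0,0,0],[0.9,0.179,-0.299,0.03,0,0,0],[0.9,0.179,-0.299,0.03,0,0,0],[0.9,0.179,-0.299,0.03,0,0,0]]'; cat > look.py <<'E'
from m import *
import sys
def look(thing,near,zt,out,zlo=None,zhi=None,R=.05):
    near=np.array(near,float); bot.read_state(); c=viewer.camera_info("wrist"); im,d=viewer.capture("wrist"); cv2.imwrite(out,im)
    P=cloud(c,d,d>0); P=P[np.hypot(*(P[:,:2]-near).T)<R]
    T=P[(P[:,2]>(zlo or zt-.006))&(P[:,2]<(zhi or zt+.006))]
    rc=cv2.minAreaRect((T[:,:2]*1000).astype(np.float32)); ci=cv2.minEnclosingCircle((T[:,:2]*1000).astype(np.float32))
    print(len(T),"rect",np.round(rc[0],1),np.round(rc[1],1),round(rc[2],1),"circ",np.round(ci[0],1),round(ci[1],1),"z",np.percentile(T[:,2],[5,50,95]))
    print([(round(float(r["p"]),2),np.round(r["xyz"],4)) for r in models.tip_of("wrist",thing)[:3]])
    s=bot.read_state();print("tcp",s["position"],np.array(s["tcp_rot"])[:2,:2].ravel())
    return c,im,d
E
python3 - <<'E'
from look import *
look("dish",[.458,-.2985],.03,"pics/w4.png",.02,.036,R=.04)
E
```

```text
time_s: 12.22
position: [0.4606, -0.2975, 0.2107]
tcp_rot: [[-0.996, -0.088, 0.0], [-0.088, 0.996, 0.0], [-0.0, 0.0, -1.0]]
force: [0.0, -0.2, -0.0]
opening: 0.903
grasp_force: 0.0
613 rect [ 457.9 -298.1] [49.3 48.7] 24.1 circ [ 458.1 -297.9] 25.0 z [0.0218 0.0297 0.0312]
[(0.82, array([ 0.3604, -0.294 , -0.0001])), (0.75, array([ 0.4596, -0.3968,  0.003 ])), (0.58, array([ 0.4586, -0.2972,  0.0002]))]
tcp [ 0.4607 -0.2976  0.2107] [-0.9961 -0.0877 -0.0877  0.9961]
```

View pics/w4.png

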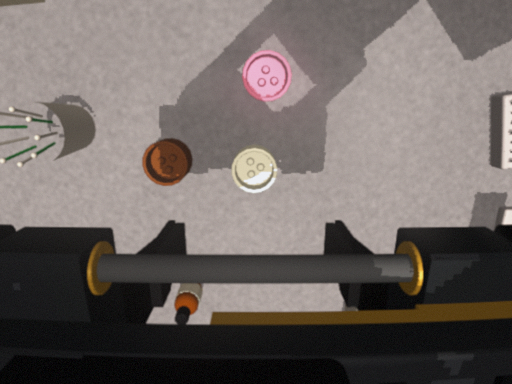

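The white dish is at (254,170), with brown at (167,162) and pink at (267,75). Centre is (0.458,-0.298) and the rim is at 30 mm. I'll grasp it.

```bash
python3 -m jog '[[0.9,0.0025,0,0.06,0,0,0],[0.9,0.0025,0,0.12,0,0,0],[0.9,0.0025,0,0.165,0,0,0],[0.9,0.0025,0,0.189,0,0,0],[0.9,0.0025,0,0.189,0,0,0],[0.9,0.0025,0,0.189,0,0,0],[0,0.0025,0,0.189,0,0,0],[0,0.0025,0,0.189,0,0,0],[0,0.0025,0,0.189,0,0,0],[0,0.0025,0,0.189,0,0,0],[0,0.0025,0,0.189,0,0,0],[0,0.0025,0,0.189,0,0,0],[0,0.0025,0,0.189,0,0,0],[0,0.0025,0,0.189,0,0,0]]'
```

```text
time_s: 14.08
position: [0.4577, -0.2992, 0.022]
tcp_rot: [[-0.996, -0.086, 0.0], [-0.086, 0.996, -0.0], [-0.0, -0.0, -1.0]]
force: [-0.2, 1.2, 5.4]
opening: 0.563
grasp_force: 30.0
```

```bash
python3 -m jog '[[0,0,0,-0.02,0,0,0],[0,0,0,-0.06,0,0,0],[0,0,0,-0.12,0,0,0],[0,-0.025,0.05,-0.14,0,0,0],[0,-0.05,0.105,-0.14,0,0,0],[0,-0.075,0.16,-0.14,0,0,0],[0,-0.1,0.215,-0.14,0,0,0],[0,-0.125,0.27,-0.14,0,0,0],[0,-0.147,0.32,-0.14,0,0,0],[0,-0.161,0.35,-0.14,0,0,0],[0,-0.1685,0.3634,-0.13,0,0,0],[0,-0.1685,0.3634,-0.11,0,0,0],[0,-0.1685,0.3634,-0.085,0,0,0],[0,-0.1685,0.3634,-0.075,0,0,0],[0,-0.1685,0.3634,-0.075,0,0,0],[0,-0.1685,0.3634,-0.075,0,0,0]]'; python3 - <<'E'
from look import *
look("dish",[.5943,.0773],.105,"pics/w5.png",.09,.112,R=.04)
E
```

```text
time_s: 16.08
position: [0.5949, 0.0771, 0.0972]
tcp_rot: [[-0.996, -0.085, 0.001], [-0.085, 0.996, -0.0], [-0.001, -0.0, -1.0]]
force: [-0.1, 0.2, 0.3]
opening: 0.565
grasp_force: 30.0
3692 rect [591.5  72.9] [58.8 52.2] 65.0 circ [586.  77.] 34.1 z [0.0915 0.1041 0.1086]
[(0.57, array([0.5948, 0.0768, 0.0771]))]
tcp [0.595  0.0773 0.0975] [-0.9963 -0.0856 -0.0856  0.9963]
```

```bash
python3 -m jog '[[0,0.0005,0,0.01,0,0,0],[0,0.0005,0,0.018,0,0,0],[0,0.0005,0,0.022,0,0,0],[0,0.0005,0,0.024,0,0,0],[0,0.0005,0,0.025,0,0,0],[0,0.0005,0,0.0255,0,0,0],[0,0.0005,0,0.0255,0,0,0]]'
```

```text
time_s: 17.05
position: [0.5936, 0.0775, 0.072]
tcp_rot: [[-0.996, -0.086, -0.0], [-0.086, 0.996, -0.0], [0.0, -0.0, -1.0]]
force: [-1.9, -0.5, 4.5]
opening: 0.565
grasp_force: 30.0
```

```bash
python3 -m jog '[[0.9,0,0,0,0,0,0],[0.9,0,0,0,0,0,0],[0.9,0,0,0,0,0,0],[0.9,0,0,0,0,0,0],[0.9,0,0,-0.03,0,0,0],[0.9,0,0,-0.08,0,0,0],[0.9,0,0,-0.14,0,0,0],[0.9,0.109,0.254,-0.14,0,0,-33],[0.9,0.109,0.254,-0.14,0,0,-33],[0.9,0.109,0.254,-0.14,0,0,-33],[0.9,0.109,0.254,-0.14,0,0,-33],[0.9,0.109,0.254,-0.14,0,0,-33],[0.9,0.109,0.254,-0.14,0,0,-33],[0.9,0.109,0.254,-0.14,0,0,-33],[0.9,0.109,0.254,-0.14,0,0,-33],[0.9,0.109,0.254,-0.14,0,0,-33]]'; python3 - <<'E'
from look import *
c,im,d=look("carrier",[.463,.3215],.03,"pics/w6.png",.022,.034,R=.05)
P=cloud(c,d,d>0)
for lo,hi in((.02,.034),(.026,.033)):
  T=P[(P[:,2]>lo)&(P[:,2]<hi)&(np.hypot(P[:,0]-.463,P[:,1]-.3215)<.05)];print(cv2.minAreaRect((T[:,:2]*1000).astype(np.float32)),T.mean(0))
m=models.outline_of("wrist","carrier")
print([ (r["p"],cv2.minAreaRect(np.argwhere(r["mask"])[:,::-1].astype(np.float32))) for r in m[:2]])
E
```

```text
time_s: 19.05
position: [0.4642, 0.3202, 0.211]
tcp_rot: [[-0.79, -0.613, 0.0], [-0.613, 0.79, -0.0], [0.0, -0.0, -1.0]]
force: [0.4, -0.3, 0.3]
opening: 0.9
grasp_force: 0.0
1596 rect [460.9 324.6] [56. 36.] 35.6 circ [460.9 324.6] 32.2 z [0.0287 0.0303 0.0317]
[(0.84, array([0.4656, 0.3226, 0.0018]))]
tcp [0.4639 0.3205 0.211 ] [-0.7897 -0.6134 -0.6134  0.7897]
((460.94183349609375, 324.55218505859375), (55.97199630737305, 35.95735168457031), 35.638065338134766) [0.4598 0.3237 0.0301]
((460.94183349609375, 324.55218505859375), (55.97199630737305, 35.95735168457031), 35.638065338134766) [0.4602 0.3239 0.0302]
[(0.76, ((259.0403747558594, 169.6678924560547), (33.31803512573242, 52.15787124633789), 1.7357046604156494))]
```

View pics/w6.png

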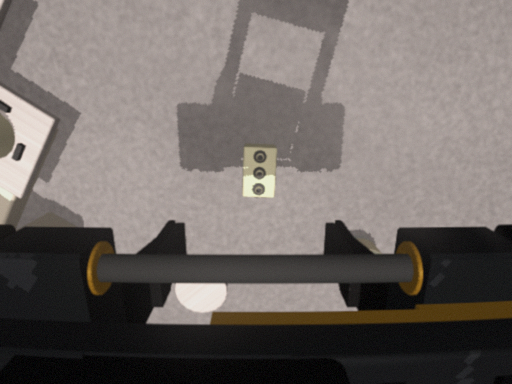

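The block is centred at (260,172), nearly square to the tool. The rectangle fit gives 56 x 36 mm, centre (0.461,0.3245), 35.6°.

```bash
python3 -m jog '[[0.9,0,0.005,0.06,0,0,2],[0.9,0,0.005,0.12,0,0,2],[0.9,0,0.005,0.165,0,0,2],[0.9,0,0.005,0.189,0,0,2],[0.9,0,0.005,0.189,0,0,2],[0.9,0,0.005,0.189,0,0,2],[0,0,0.005,0.189,0,0,2],[0,0,0.005,0.189,0,0,2],[0,0,0.005,0.189,0,0,2],[0,0,0.005,0.189,0,0,2],[0,0,0.005,0.189,0,0,2],[0,0,0.005,0.189,0,0,2],[0,0,0.005,0.189,0,0,2],[0,0,0.005,0.189,0,0,2],[0,0,0.005,0.189,0,0,2],[0,0,0.005,0.189,0,0,2]]'
```

```text
time_s: 21.2
position: [0.4604, 0.3251, 0.0221]
tcp_rot: [[-0.81, -0.587, 0.0], [-0.587, 0.81, -0.0], [-0.0, -0.0, -1.0]]
force: [-0.2, -0.5, 2.5]
opening: 0.412
grasp_force: 30.0
```

```bash
python3 -m jog '[[0,0,0,-0.02,0,0,0],[0,0,0,-0.06,0,0,0],[0,0,0,-0.12,0,0,0],[0,0.012,-0.045,-0.14,0,0,5],[0,0.026,-0.1,-0.14,0,0,11],[0,0.04,-0.155,-0.14,0,0,17],[0,0.055,-0.21,-0.14,0,0,23],[0,0.07,-0.265,-0.14,0,0,28],[0,0.083,-0.32,-0.14,0,0,30.9],[0,0.095,-0.365,-0.14,0,0,30.9],[0,0.1009,-0.3859,-0.135,0,0,30.9],[0,0.1009,-0.3859,-0.115,0,0,30.9],[0,0.1009,-0.3859,-0.09,0,0,30.9],[0,0.1009,-0.3859,-0.075,0,0,30.9],[0,0.1009,-0.3859,-0.075,0,0,30.9],[0,0.1009,-0.3859,-0.075,0,0,30.9]]'; python3 - <<'E'
from look import *
look("carrier",[.605,-.0465],.105,"pics/w7.png",.1,.109,R=.03)
E
```

```text
time_s: 23.2
position: [0.6055, -0.0463, 0.0976]
tcp_rot: [[-0.996, -0.088, 0.001], [-0.088, 0.996, -0.0], [-0.001, -0.0, -1.0]]
force: [0.3, -0.4, -1.2]
opening: 0.416
grasp_force: 30.0
4999 rect [604.5 -45.9] [55.7 53.7] 5.0 circ [605.  -46.5] 30.0 z [0.1038 0.1056 0.1069]
[(0.87, array([ 0.6062, -0.0467,  0.0762]))]
tcp [ 0.6057 -0.0465  0.098 ] [-0.9961 -0.0878 -0.0878  0.9961]
```

```bash
python3 -m jog '[[0,0,0,0.01,0,0,0],[0,0,0,0.018,0,0,0],[0,0,0,0.022,0,0,0],[0,0,0,0.024,0,0,0],[0,0,0,0.025,0,0,0],[0,0,0,0.025,0,0,0]]' && python3 -m jog '[[0.8,0,0,0,0,0,0],[0.8,0,0,0,0,0,0],[0.8,0,0,0,0,0,0],[0.8,0,0,0,0,0,0],[0.8,0,0,0,0,0,0],[0.8,0,0,-0.03,0,0,0],[0.8,0,0,-0.08,0,0,0],[0.8,0,0,-0.14,0,0,0],[0.8,0,0.06,-0.17,0,0,0],[0.8,0,0.06,-0.17,0,0,0],[0.8,0,0.06,-0.17,0,0,0],[0.8,0,0.06,-0.17,0,0,0]]'; python3 - <<'E'
from look import *
c,im,d=look("bay_block",[.605,-.0465],.08,"pics/w8.png",.076,.084,R=.045)
P=cloud(c,d,d>0);T=P[(P[:,2]>.07)&(P[:,2]<.086)&(np.hypot(P[:,0]-.594,P[:,1]-.077)<.04)]
print("dish",cv2.minAreaRect((T[:,:2]*1000).astype(np.float32)),cv2.minEnclosingCircle((T[:,:2]*1000).astype(np.float32)),T[:,2].max())
cv2.imwrite("pics/w8c.png",cv2.resize(im[0:230,90:420],None,fx=2.4,fy=2.4,interpolation=cv2.INTER_CUBIC))
E
```

```text
time_s: 24.05
position: [0.6052, -0.0466, 0.0722]
tcp_rot: [[-0.996, -0.087, 0.001], [-0.087, 0.996, -0.0], [-0.001, -0.0, -1.0]]
force: [0.3, 0.2, -1.3]
opening: 0.412
grasp_force: 30.0
time_s: 25.55
position: [0.5992, 0.0124, 0.2407]
tcp_rot: [[-0.996, -0.087, -0.003], [-0.087, 0.996, -0.0], [0.003, 0.0, -1.0]]
force: [-0.6, 0.0, -0.5]
opening: 0.804
grasp_force: 0.0
1768 rect [604.5 -46.3] [55.2 36.6] 5.0 circ [604.8 -46.5] 32.4 z [0.0787 0.0801 0.0814]
[]
tcp [0.5994 0.0122 0.2407] [-0.9963 -0.0862 -0.0863  0.9963]
dish ((593.650634765625, 78.01042175292969), (49.12919998168945, 49.41588592529297), 23.195411682128906) ((593.9287109375, 78.25203704833984), 25.217824935913086) 0.08202842815042255
```

View pics/w8c.png

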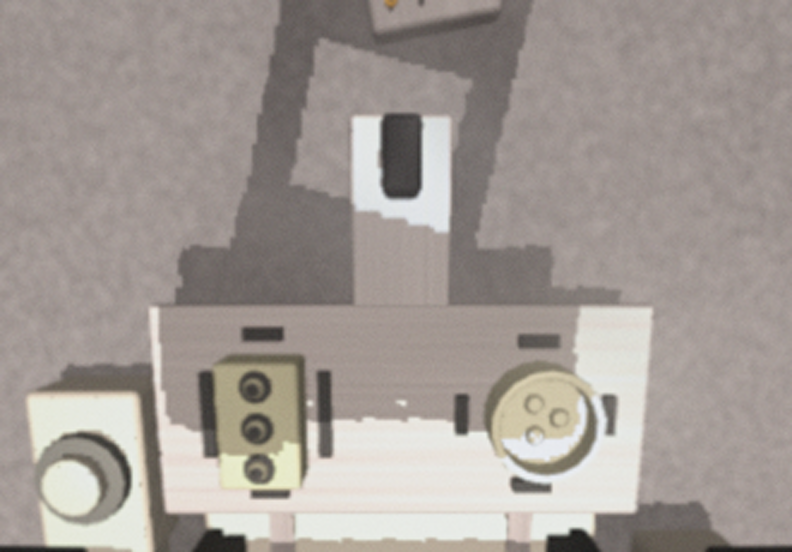

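The picture shows the block squared between its stops (crop (258,422)) and the dish centred in its bay (545,422). Both are within about 1 mm of the crosses. I'll grip the fin and push home gently.

```bash
python3 -m jog '[[0.6,0.055,0.0014,0,0,0,0],[0.6,0.1,0.0028,0,0,0,0],[0.6,0.109,0.0028,0.04,0,0,0],[0.6,0.109,0.0028,0.09,0,0,0],[0.6,0.109,0.0028,0.14,0,0,0],[0.6,0.109,0.0028,0.169,0,0,0],[0.6,0.109,0.0028,0.169,0,0,0],[0.6,0.109,0.0028,0.169,0,0,0],[0,0.109,0.0028,0.169,0,0,0],[0,0.109,0.0028,0.169,0,0,0],[0,0.109,0.0028,0.169,0,0,0],[0,0.109,0.0028,0.169,0,0,0],[0,0.109,0.0028,0.169,0,0,0],[0,0.109,0.0028,0.169,0,0,0],[0,0.109,0.0028,0.169,0,0,0],[0,0.109,0.0028,0.169,0,0,0],[0,0.109,0.0028,0.169,0,0,0]]'
```

```text
time_s: 27.78
position: [0.4914, 0.0053, 0.0733]
tcp_rot: [[-0.996, -0.088, 0.001], [-0.088, 0.996, -0.002], [-0.001, -0.002, -1.0]]
force: [-0.8, -5.6, 2.6]
opening: 0.186
grasp_force: 30.0
```

```bash
python3 -m jog '[[0,-0.002,0,0,0,0,0],[0,-0.006,0,0,0,0,0],[0,-0.012,0,0,0,0,0],[0,-0.02,0,0,0,0,0],[0,-0.028,0,0,0,0,0],[0,-0.036,0,0,0,0,0],[0,-0.044,0,0,0,0,0],[0,-0.052,0,0,0,0,0],[0,-0.06,0,0,0,0,0],[0,-0.068,0,0,0,0,0],[0,-0.076,0,0,0,0,0],[0,-0.084,0,0,0,0,0],[0,-0.092,0,0,0,0,0],[0,-0.099,0,0,0,0,0],[0,-0.105,0,0,0,0,0],[0,-0.11,0,0,0,0,0],[0,-0.114,0,0,0,0,0],[0,-0.117,0,0,0,0,0],[0,-0.119,0,0,0,0,0],[0,-0.12,0,0,0,0,0]]' && python3 -m jog '[[0,-0.001,0,0,0,0,0],[0,-0.002,0,0,0,0,0],[0,-0.003,0,0,0,0,0],[0,-0.004,0,0,0,0,0],[0,-0.005,0,0,0,0,0],[0,-0.006,0,0,0,0,0],[0,-0.006,0,0,0,0,0]]'
```

```text
time_s: 30.28
position: [0.6102, 0.0156, 0.0734]
tcp_rot: [[-0.996, -0.088, -0.001], [-0.088, 0.996, -0.002], [0.001, -0.002, -1.0]]
force: [-2.0, -4.8, 3.1]
opening: 0.18
grasp_force: 30.0
time_s: 31.15
position: [0.6157, 0.0161, 0.0733]
tcp_rot: [[-0.996, -0.088, -0.002], [-0.088, 0.996, -0.002], [0.002, -0.002, -1.0]]
force: [-2.1, -5.9, 4.1]
opening: 0.181
grasp_force: 30.0
```

```bash
python3 -m jog '[[0,-0.001,0,0,0,0,0],[0,-0.002,0,0,0,0,0],[0,-0.003,0,0,0,0,0],[0,-0.003,0,0,0,0,0]]'
```

```text
time_s: 31.65
position: [0.6158, 0.0161, 0.0733]
tcp_rot: [[-0.996, -0.089, -0.008], [-0.089, 0.996, -0.002], [0.008, -0.002, -1.0]]
force: [-8.6, -7.2, 7.9]
opening: 0.182
grasp_force: 30.0
```

The force rose with no further motion, 124.8 mm after the outer stop, so the stage is fully home. I'll ease off, release and go above the button.

```bash
python3 -m jog '[[0,0.002,0,0,0,0,0],[0,0.002,0,0,0,0,0],[0.45,0.002,0,0,0,0,0],[0.45,0.002,0,0,0,0,0],[0.45,0.002,0,0,0,0,0],[0.45,0.002,0,0,0,0,0],[0.45,0.002,0,-0.03,0,0,0],[0.45,0.002,0,-0.09,0,0,0],[0.45,0.002,0,-0.13,0,0,0],[0,-0.0116,-0.06,-0.13,0,0,0],[0,-0.0116,-0.12,-0.13,0,0,0],[0,-0.0116,-0.149,-0.13,0,0,0],[0,-0.0116,-0.149,-0.13,0,0,0],[0,-0.0116,-0.149,-0.13,0,0,0],[0,-0.0116,-0.149,-0.13,0,0,0]]'; python3 - <<'E'
from look import *
c,im,d=look("start_top",[.6435,-.131],.072,"pics/w9.png",.067,.078,R=.022)
for cam in ["side","scene"]:
    im2,_=viewer.capture(cam); cv2.imwrite(f"pics/{cam}9.png",im2); cc=viewer.camera_info(cam)
    for t in ["stage_handle","dish","carrier","start_top"]:print(cam,t,[(r["p"],np.round(r["xyz"],4)) for r in models.tip_of(cam,t)[:3]])
a=cv2.imread("pics/side9.png")[100:250,220:380];b=cv2.imread("pics/scene9.png")[140:290,220:380]
cv2.imwrite("pics/c9.png",cv2.resize(np.hstack([a,b]),None,fx=2.5,fy=2.5,interpolation=cv2.INTER_CUBIC))
E
```

```text
time_s: 33.52
position: [0.6439, -0.1279, 0.203]
tcp_rot: [[-0.996, -0.089, -0.001], [-0.089, 0.996, 0.001], [0.001, 0.001, -1.0]]
force: [-0.6, 0.3, -0.7]
opening: 0.007
grasp_force: 0.0
663 rect [ 642.  -131.5] [26.6 26.2] 5.4 circ [ 642.  -131.6] 13.8 z [0.0701 0.0721 0.0732]
[(0.62, array([ 0.6429, -0.1346,  0.0691])), (0.27, array([ 0.6302, -0.3689,  0.0017]))]
tcp [ 0.644  -0.1282  0.2031] [-0.996  -0.0894 -0.0894  0.996 ]
side stage_handle [(0.56, array([0.6145, 0.0144, 0.0864]))]
side dish [(0.64, array([ 0.357 , -0.2935, -0.0018])), (0.61, array([ 0.461 , -0.3961,  0.0025])), (0.59, array([0.7187, 0.086 , 0.0519]))]
side carrier [(0.46, array([ 0.7314, -0.0334,  0.0459])), (0.42, array([ 0.4356, -0.5132,  0.0028])), (0.16, array([0.476 , 0.4917, 0.0007]))]
side start_top []
scene stage_handle [(0.63, array([0.6166, 0.017 , 0.0842]))]
scene dish [(0.61, array([ 0.4571, -0.3934,  0.0034])), (0.5, array([ 0.3605, -0.2961, -0.0019]))]
scene carrier []
scene start_top [(0.6, array([ 0.6296, -0.3651,  0.0001])), (0.4, array([ 0.6388, -0.1285,  0.0705]))]
```

View pics/c9.png

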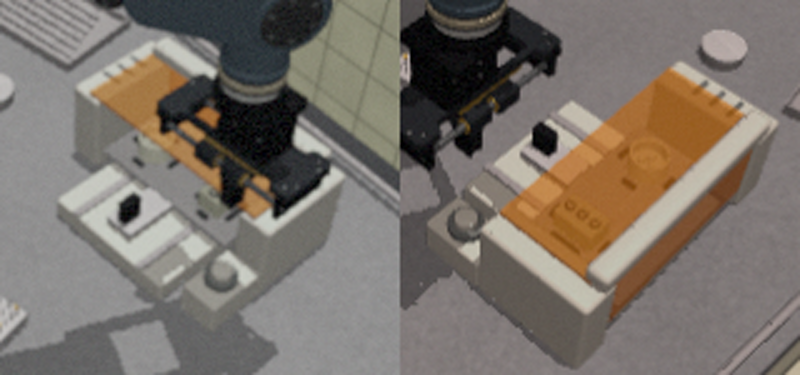

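Both samples sit centred under the hood, the dish at right-half (648,157) and the block at (580,218). Now I'll press the button.

```bash
python3 -m jog '[[0,0.001,0,0.05,0,0,0],[0,0.001,0,0.09,0,0,0],[0,0.001,0,0.11,0,0,0],[0,0.001,0,0.117,0,0,0],[0,0.001,0,0.12,0,0,0],[0,0.001,0,0.123,0,0,0],[0,0.001,0,0.126,0,0,0],[0,0.001,0,0.127,0,0,0],[0,0.001,0,0.127,0,0,0]]'
```

```text
time_s: 35.25
position: [0.6441, -0.1302, 0.0774]
tcp_rot: [[-0.996, -0.088, 0.003], [-0.088, 0.996, -0.001], [-0.003, -0.001, -1.0]]
force: [-0.3, 0.3, 6.4]
opening: 0.006
grasp_force: 3.0
```

```bash
python3 -m jog '[[0,0,0,0.001,0,0,0],[0,0,0,0.002,0,0,0],[0,0,0,0.003,0,0,0],[0,0,0,0.004,0,0,0],[0,0,0,0.004,0,0,0],[0,0,0,0.004,0,0,0]]'
```

```text
time_s: 36.0
position: [0.6442, -0.1302, 0.0771]
tcp_rot: [[-0.996, -0.088, 0.003], [-0.088, 0.996, -0.002], [-0.003, -0.002, -1.0]]
force: [-6.4, 1.6, 23.0]
opening: 0.006
grasp_force: 11.6
```

The button bottomed out at 23 N with no further travel, 6 mm down. I'll let go, retreat and check.

```bash
python3 -m jog '[[0,0,0,-0.01,0,0,0],[0,0,0,-0.04,0,0,0],[0,0,0,-0.1,0,0,0],[0,0.05,0,-0.15,0,0,0],[0,0.1,0,-0.17,0,0,0],[0,0.14,0,-0.17,0,0,0],[0,0.14,0,-0.17,0,0,0],[0,0.14,0,-0.17,0,0,0]]'; python3 - <<'E'
from look import *
for cam in ["side","scene"]:
    im2,d=viewer.capture(cam); cv2.imwrite(f"pics/{cam}10.png",im2)
    for t in ["stage_handle","dish","carrier","start_top","bur_stand","dropper","cup","jar","tin"]:print(cam,t,[(round(float(r["p"]),2),np.round(r["xyz"],3)) for r in models.tip_of(cam,t)[:3]])
c=viewer.camera_info("side");_,d=viewer.capture("side");P=cloud(c,d,d>0)
T=P[np.hypot(P[:,0]-.643,P[:,1]+.131)<.008];print("button z",np.median(T[:,2]))
a=cv2.imread("pics/side10.png")[100:250,220:380];b=cv2.imread("pics/scene10.png")[140:290,220:380]
cv2.imwrite("pics/c10.png",cv2.resize(np.hstack([a,b]),None,fx=2.5,fy=2.5,interpolation=cv2.INTER_CUBIC))
E
```

```text
time_s: 37.0
position: [0.5043, -0.1423, 0.2422]
tcp_rot: [[-0.996, -0.087, 0.001], [-0.087, 0.996, -0.0], [-0.001, -0.0, -1.0]]
force: [0.3, 0.0, 0.5]
opening: 0.005
grasp_force: 0.0
side stage_handle [(0.67, array([0.613, 0.016, 0.082])), (0.17, array([ 0.476,  0.49 , -0.001]))]
side dish [(0.79, array([ 0.353, -0.296,  0.001])), (0.56, array([ 0.46 , -0.396,  0.003])), (0.27, array([ 0.642, -0.134,  0.068]))]
side carrier [(0.34, array([ 0.626, -0.372, -0.003])), (0.31, array([ 0.474,  0.49 , -0.002]))]
side start_top [(0.62, array([ 0.639, -0.131,  0.072]))]
side bur_stand [(0.96, array([0.38 , 0.005, 0.   ]))]
side dropper [(0.46, array([ 0.628, -0.37 ,  0.001]))]
side cup [(0.54, array([ 0.434, -0.512,  0.001]))]
side jar [(0.59, array([0.476, 0.491, 0.002]))]
side tin [(0.8, array([ 0.623,  0.358, -0.   ]))]
scene stage_handle [(0.64, array([0.619, 0.017, 0.083]))]
scene dish [(0.76, array([ 0.358, -0.295, -0.002])), (0.75, array([ 0.456, -0.394,  0.002])), (0.17, array([0.674, 0.024, 0.003]))]
scene carrier []
scene start_top [(0.61, array([ 0.642, -0.129,  0.073]))]
scene bur_stand [(0.89, array([0.387, 0.007, 0.002]))]
scene dropper [(0.52, array([ 0.633, -0.368, -0.001]))]
scene cup [(0.94, array([ 0.435, -0.513,  0.003]))]
scene jar [(0.58, array([0.477, 0.493, 0.004]))]
scene tin [(0.74, array([0.62 , 0.36 , 0.002])), (0.38, array([ 0.642, -0.128,  0.072]))]
button z 0.07403484467498489
```

View pics/c10.png

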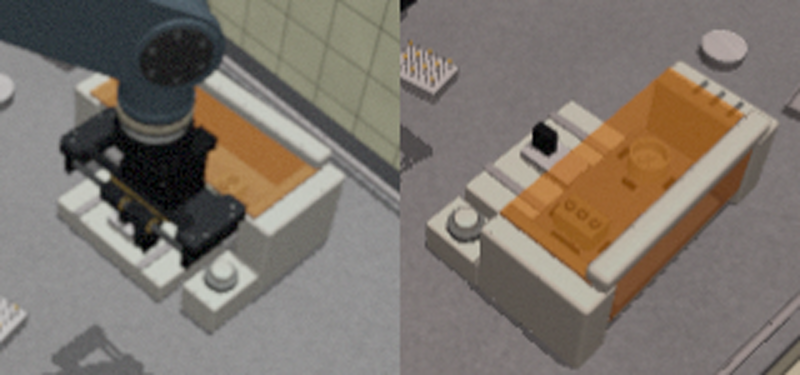

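The stage is home, with the dish and block upright in their bays at right-half (648,157) and (580,218). The button is back up at (465,222), and the bystanders haven't moved.

```bash
python3 -c "
from rig import workorder
print(workorder.hand_in())"
```

```text
the job is handed in; nothing more can be done
None
```

I handed the job in at about 37 s of the 72 s allowed: the dish and block are in their bays within about 1 mm of centre, the stage is fully home, the start button was pressed right down and released, and the other things on the table were not moved. The hand-in gave no verdict.

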